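# Store the pressing block in a drawer that opens less than the block's length

### The arm

A 7-joint arm with a two-finger parallel gripper is mounted at the origin on the work surface; the furniture and walls round the work are solid. World frame = base frame: x ahead of the robot, y to its left, z up, the work surface at z = 0. Lengths are in m, angles in rad, forces in N, time in s.
With the tool pointing down it reaches from about 0.4 to 0.85 m from the base axis. Payload 4.5 kg.
Tool frame: the origin (TCP) lies on the centre line of the jaws, within the pads' length; the fingertips stand r.tcp_to_tips ahead of it and the grasp point (between the pads) lies 11 mm behind it (r.tcp_to_tips is the distance from the TCP to the fingertips, in m); y points along the fingers, x is the direction in which the jaws open and shut, and the axes are right-handed (so a half turn about y gives the same grasp; the last joint's range is limited). The gripper opens to 88 mm and grips with 3 to 60 N. Pads are 18 mm wide; open, the fingers measure 123 mm over their backs; the gripper's body (75 mm by 187 mm) begins 45 mm behind the grasp point.
Start: joints at [0.034, 0.689, -0.195, 1.565, 0.157, 0.902, -0.215], TCP at [0.625, 0, 0.247] pointing down, gripper open.
Joint ranges: [-3.01, 3.01], [-0.46, 2.08], [-1.47, 1.51], [0.13, 2.56], [-1, 4.14], [0.04, 2.09], [-2.66, 2.66]. Speed limits (rad/s): [2.57, 2.57, 3.14, 3.14, 3.14, 3.14, 3.14].

### API

Orientations are given as a unit quaternion [x, y, z, w].
In Python, from plant import r gives the robot as it stands. The module is installed in compiled form; this text tells all that it offers.
- The arm moves only by the shell command python3 -m inch 'ROWS' [OPENING] [FORCE]. ROWS is text: rows parted by semicolons, each of 4 numbers parted by spaces: the shift along the tool's x, y, z in mm, then the turn about the tool's y in degrees. In form: x y z spin; .... A call has 1 to 10 rows; each row is the pose to reach, as a shift and turn from the pose commanded when the call began, along the tool's axes at that moment; what a row does not reach only later rows make up. A row lasts 1/10 s, in which the tool goes at most 50 mm and 8.59 degrees, less where a joint would pass 70% of its speed; a pose out of reach is approached as far as the arm can. A call with a gripper value outside its range is refused whole. OPENING is the gripper command: -1 is shut, 1 is fully open, values between are in proportion, set as the call begins (- or left out, the last holds). The fingers move at their own pace and stop on an object; FORCE is the grip in N (left out, the last holds). Time passes only in rows, so rows that repeat a pose let the fingers close. It gives the time, the measured TCP pose, the force and the opening at its end, in the units of the state.
- r.get_state(): the state, without advancing time (a new reading comes with each control period).
- r.snapshot(name): name is "scene" or "side" or "wrist"; returns a dict with "frame" (384x512x3 uint8, red, green, blue), "intrinsics" (3x3 intrinsics, pixels), "R" (3x3) and "t" (3): a world point X has camera coordinates R X + t. Camera axes: x right, y down, z forward; pixel columns grow to the right and rows downward; lengths in m; the calibration is good to about 2 mm. A picture is of the moment at which its call begins. There is no depth.
- r.finish_job(): hands the job in, once; it reports no verdict.
Trained networks look in the newest picture that a camera, given by its name, has taken for a name from the list of things; names that differ only in an ending like _2 or _b are one class to them, and where a whole thing is asked for, a point or a joint stands for the part that bears it (a point fixed in the world has none). Each returns a list of dicts, best first, with "p" (0 to 1); they miss things now and then, are a little off and sometimes report something else, mostly with a low value. They report only what shows in the picture. A call takes as long as a camera call. They do not tell look-alikes from the thing itself.
- r.trace(camera, name): "region" (384x512 bool, what is visible of it) and "centre" ([row, column] in pixels, amid what is visible of it).
- r.tip_of(camera, name): "centre" ([row, column] in pixels: a listed point, or the origin of a listed thing).
The state is a dict: "clock": time; "q": joint angles; "qd": joint speeds; "joint_torque": joint torques, N m; "tool_pos": TCP position; "eef_rot": TCP orientation; "contact_force": force on the tool from outside, world axes, zero at the start; "moment": the same for the moment, N m; "opening": opening from 0.0 (shut) to 1.0 (fully open).
Only numpy, scipy, OpenCV 4.12 (cv2) and the standard library are available. Lean on these libraries where they do the work, as an engineer would, in place of code of your own. Each camera call takes 0.05 s, during which the arm holds its last target.

### The job

Put the wooden pressing block away in the blue drawer chest: pull the drawer out to its stop, and since it opens less than the block is long, tip the block to feed its leading end in under the chest's top, then lay it down flat on the drawer's floor, lengthwise between the two low ribs, without dropping it. Then push the drawer fully shut, and leave the dye tin, mug, spray can and tape roll where they stand.

Things in the scene. Friction and masses are not known exactly. Their poses are not given: they have to be found in the camera images.
- drawer (a joint): Drawer travel in m: 0 is fully shut, 0.10 fully open at its stop. Slides straight out of the chest's front with about 2.5 N of friction and stays where it is left.
- drawer_handle (a point): Middle of the drawer's steel bar handle: round bar 10 mm thick, 110 mm long, parallel to the drawer's front, 48 mm above the bench, its axis 45 mm out from the front panel's outer face (40 mm clear behind the bar), a post at each end. Moves with the drawer. x points straight into the chest (shutting direction), y along the bar, z up.
- drawer_floor (a point): On the drawer's plywood floor at the inner face of its front panel, midway across, 22 mm above the bench; moves with the drawer; x points into the chest. Front panel 14 mm thick, its top 52 mm above the floor. Inside 178 mm long (x), 178 mm wide, side walls 50 mm high. Two lengthwise ribs 24 mm high, 6 mm thick leave a middle channel 104 mm wide (y -52 to 52 mm).
- top_edge (a point): Middle of the lower front edge of the chest's top panel, 62 mm above the drawer's floor; the panel is 12 mm thick. At its stop the drawer is open from above only over the 100 mm between its front panel and this edge; the rest lies under the panel. A block lying across the ribs is too high for the drawer to shut. Axes as the chest's.
- block_mid (a point): Centre of the loose wooden pressing block, a plain pine box 120 mm long (its y axis), 60 mm wide (its x axis) and 42 mm high (its z axis), about 0.28 kg, lying flat on the bench; the point is 21 mm above its underside.
- chest: Blue single-drawer chest fixed to the bench, 200 mm deep, 226 mm wide, 96 mm high. Origin at the centre of its underside; x points from its front (drawer side) to its back, its front face is 100 mm before the origin. Its top is a fixed panel reaching to the front face.
- dye_tin: Bystander: small round tin, 77 mm across and 77 mm high, origin at its underside. Leave it alone.
- mug: Bystander: red and white mug with handle, 90 mm across (129 mm with handle), 104 mm high, origin at its underside. Leave it alone.
- spray_can: Bystander: green aerosol can, 58 mm across, 184 mm high, origin at its underside. Leave it alone.
- tape: Bystander: pale roll of tape lying flat, 101 mm across, 25 mm high, origin at its underside. Leave it alone.
Mind the look-alikes: they are no part of the job. There is more than one size of the part that bears block_mid; the job needs the larger.

How it is judged:
By the outcome, as a careful person would: the job done as asked, in the order asked, and still so for the second after the job is handed in, with the robot touching nothing.
It also fails if it takes over 72 s, if anything falls off the work surface, if the arm or the gripper's body presses on something with over 40 N, if the wrist force passes 120 N, or if a joint passes its speed limit or range.

## Working session

There is one attempt and no reset: what is moved stays moved. The work goes in short steps, Python scripts to look and compute and a shell command to move; the robot and the scene stay as the last step left them, time stands still between calls to the robot, and variables do not carry over. Pictures are saved under pics/ and viewed, and the job is handed in when it is done.

```bash
mkdir -p pics; cat > h.py <<'E'
import numpy as np, cv2
from plant import r
from scipy.spatial.transform import Rotation as Ro
def snap(n,f):
    s=r.snapshot(n); cv2.imwrite('pics/'+f,cv2.cvtColor(s['frame'],cv2.COLOR_RGB2BGR)); return s
def ray(s,row,col):
    d=s['R'].T@np.linalg.inv(s['intrinsics'])@np.array([col,row,1.]); c=-s['R'].T@s['t']; return c,d/np.linalg.norm(d)
def onz(s,row,col,z):
    c,d=ray(s,row,col); return c+d*(z-c[2])/d[2]
def proj(s,X):
    p=s['intrinsics']@(s['R']@np.array(X)+s['t']); return p[1]/p[2],p[0]/p[2]
E
python3 - <<'E'
from h import *
print(r.tcp_to_tips); st=r.get_state(); print({k:np.round(v,3) for k,v in st.items()})
print(Ro.from_quat(st['eef_rot']).as_matrix().round(3))
H={'drawer_handle':.048,'drawer_floor':.022,'top_edge':.084,'block_mid':.021,'chest':0,'dye_tin':0,'mug':0,'spray_can':0,'tape':0}
for c in ['scene','side','wrist']:
    s=snap(c,c+'0.png')
    for n,z in H.items():
        for d in r.tip_of(c,n): 
            if d['p']>.2: print(c,n,round(d['p'],2),np.round(d['centre']),onz(s,*d['centre'],z).round(3))
E
```

```text
0.008
{'clock': np.float64(0.0), 'q': array([ 0.034,  0.69 , -0.195,  1.566,  0.157,  0.902, -0.215]), 'qd': array([ 0.   , -0.001,  0.001, -0.   , -0.001, -0.001, -0.001]), 'joint_torque': array([ 0.0000e+00, -5.2757e+01, -1.2670e+00, -1.5343e+01, -5.3000e-02,
        7.0000e-03,  0.0000e+00]), 'tool_pos': array([ 0.624, -0.   ,  0.246]), 'eef_rot': array([ 0.707, -0.001, -0.001, -0.707]), 'contact_force': array([ 0.391,  0.568, -0.847]), 'moment': array([0.054, 0.054, 0.012]), 'opening': np.float64(1.0)}
[[ 1.    -0.002 -0.   ]
 [ 0.    -0.     1.   ]
 [-0.002 -1.    -0.   ]]
scene drawer_handle 0.94 [192. 296.] [ 0.535 -0.089  0.048]
scene drawer_handle 0.3 [227. 199.] [0.587 0.27  0.048]
scene drawer_floor 0.98 [187. 281.] [ 0.601 -0.078  0.022]
scene top_edge 0.71 [172. 277.] [ 0.623 -0.07   0.084]
scene block_mid 0.75 [262. 214.] [0.46  0.293 0.021]
scene block_mid 0.75 [229. 255.] [0.498 0.111 0.021]
scene chest 0.98 [171. 255.] [ 0.742 -0.056  0.   ]
scene dye_tin 0.79 [205. 342.] [ 0.425 -0.222  0.   ]
scene dye_tin 0.44 [173. 276.] [ 0.688 -0.118  0.   ]
scene mug 0.66 [178
[... 550 characters left out ...]
0.042  0.   ]
side chest 0.43 [273. 258.] [ 0.42  -0.231  0.   ]
side dye_tin 0.91 [273. 260.] [ 0.422 -0.233  0.   ]
side mug 0.89 [280. 306.] [ 0.521 -0.315  0.   ]
side spray_can 0.68 [141. 225.] [0.62  0.388 0.   ]
side tape 0.62 [163. 242.] [0.615 0.236 0.   ]
wrist drawer_handle 0.93 [233. 199.] [ 0.56  -0.08   0.048]
wrist drawer_floor 0.82 [222. 244.] [ 0.615 -0.077  0.022]
wrist top_edge 0.9 [242. 263.] [ 0.638 -0.074  0.084]
wrist block_mid 0.67 [ 54. 139.] [0.498 0.128 0.021]
wrist block_mid 0.66 [242. 264.] [ 0.642 -0.106  0.021]
wrist chest 0.74 [208. 336.] [ 0.742 -0.065  0.   ]
wrist mug 0.72 [352. 190.] [ 0.524 -0.32   0.   ]
wrist tape 0.66 [241. 263.] [ 0.642 -0.116  0.   ]
```

View pics/scene0.png

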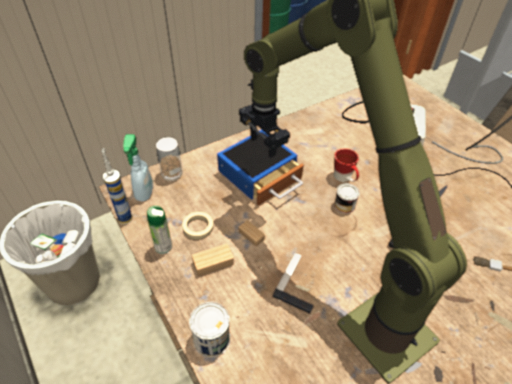

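View pics/side0.png

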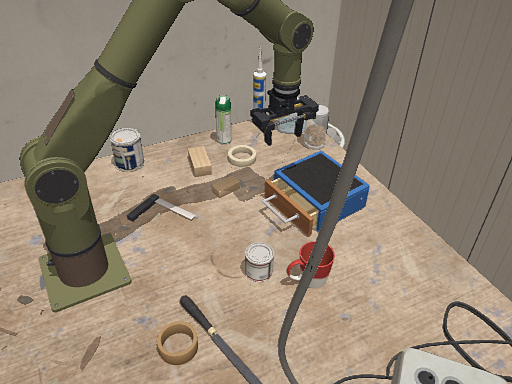

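View pics/wrist0.png

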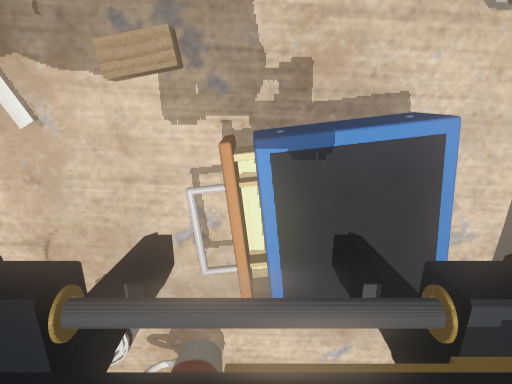

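```bash
python3 - <<'E'
import cv2,numpy as np
a=cv2.imread('pics/scene0.png')[210:290,180:280]; b=cv2.imread('pics/side0.png')[135:215,170:270]
cv2.imwrite('pics/c1.png',np.hstack([cv2.resize(x,(400,320),interpolation=cv2.INTER_CUBIC) for x in (a,b)]))
from h import *
for c in ['scene','side','wrist']:
    s=r.snapshot(c)
    for d in r.trace(c,'block_mid'):
        if d['p']<.3: continue
        m=d['region'].astype(np.uint8); 
        rect=cv2.minAreaRect(np.argwhere(m).astype(np.float32)[:,::-1])
        cs=max(cv2.findContours(m,0,2)[0],key=cv2.contourArea)
        P=np.array([onz(s,p[0][1],p[0][0],.042)[:2] for p in cs],np.float32)
        print(c,round(d['p'],2),np.round(d['centre']),m.sum(),'rect on top plane',[np.round(q,3) for q in cv2.minAreaRect(P)])
E
```

```text
scene 0.94 [260. 212.] 851 rect on top plane [array([0.459, 0.294]), array([0.121, 0.084]), np.float64(76.482)]
scene 0.77 [232. 256.] 398 rect on top plane [array([0.477, 0.137]), array([0.1  , 0.056]), np.float64(10.357)]
scene 0.55 [169. 259.] 3845 rect on top plane [array([ 0.721, -0.074]), array([0.335, 0.294]), np.float64(6.533)]
side 0.98 [162. 200.] 553 rect on top plane [array([0.464, 0.266]), array([0.171, 0.067]), np.float64(77.105)]
side 0.87 [188. 226.] 376 rect on top plane [array([0.482, 0.102]), array([0.1  , 0.068]), np.float64(11.621)]
side 0.52 [192. 308.] 4976 rect on top plane [array([ 0.699, -0.006]), array([0.416, 0.227]), np.float64(38.897)]
```

View pics/c1.png

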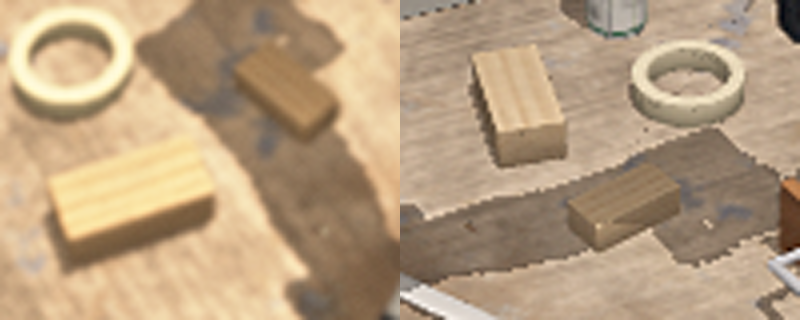

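Candidates for the block: the one at scene (262,214), which is larger, and a small dark block in shadow at scene (229,255). The crop shows the first is about 120 mm long and the second about 80–90 mm, so I choose the one at (262,214). Next I measure the chest and block precisely.

```bash
python3 - <<'E'
import cv2,numpy as np
a=cv2.imread('pics/scene0.png')[125:215,205:315]; b=cv2.imread('pics/side0.png')[145:235,260:370]
cv2.imwrite('pics/c2.png',np.hstack([cv2.resize(x,(400,327),interpolation=cv2.INTER_CUBIC) for x in (a,b)]))
w=cv2.imread('pics/wrist0.png')[0:300,80:480]; cv2.imwrite('pics/c3.png',cv2.resize(w,(800,600),interpolation=cv2.INTER_CUBIC))
E
```

```text
(no output)
```

View pics/c2.png

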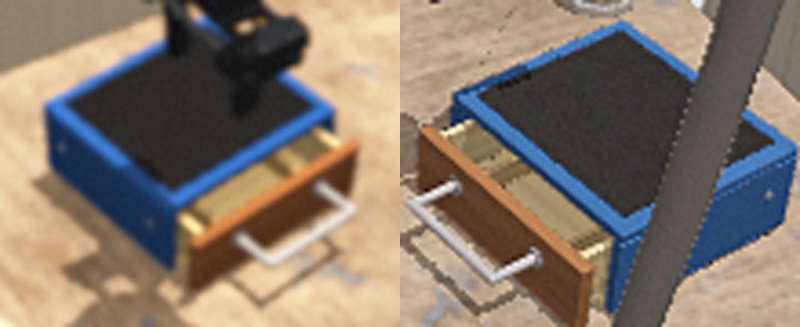

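View pics/c3.png

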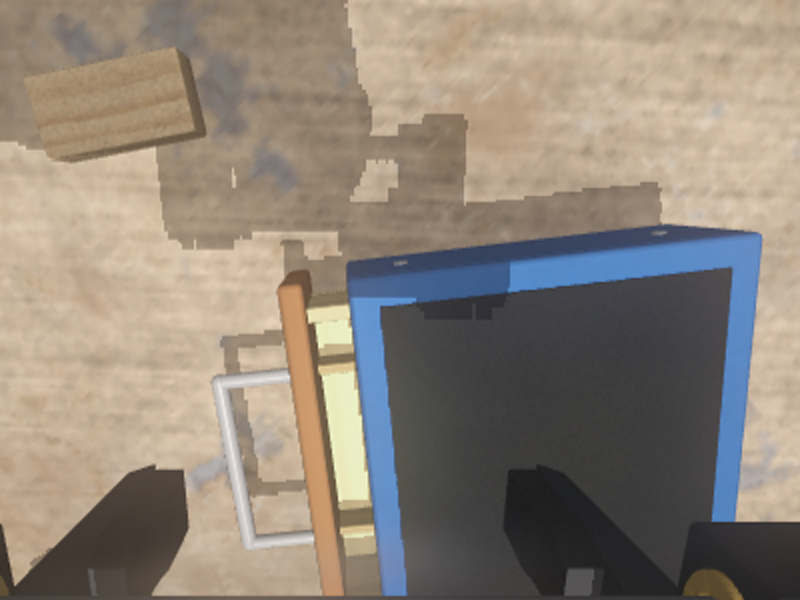

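```bash
cat > fit.py <<'E'
from h import *
from scipy.optimize import least_squares
S={c:r.snapshot(c) for c in ('scene','side','wrist')}
T=.096
def pts(d,w): # chest-frame
    fx=-.1-d; ho=fx-.014*0
    return fx
# (cam,col,row,(type,x,y,z)) x relative: 'c' chest, 'd' drawer (0=outer face of panel)
O=[('scene',217.9,153.3,'c',.1,.113,T),('scene',253.7,180,'c',-.1,.113,T),('scene',296.6,153.3,'c',-.1,-.113,T),
('side',275.4,171.1,'c',-.1,.113,T),('side',320.5,151,'c',.1,.113,T),('side',319,209.6,'c',-.1,-.113,T),('side',369,185.7,'c',.1,-.113,T),
('scene',278.7,197,'d',-.045,.055,.048),('scene',301.8,182.8,'d',-.045,-.055,.048),('side',263.3,201.4,'d',-.045,.055,.048),('side',285.3,220.6,'d',-.045,-.055,.048),
('wrist',188.5,190,'d',-.045,.055,.048),('wrist',204,272.5,'d',-.045,-.055,.048)]
def W(p,o):
    x=o[4]+(p[3] if o[3]=='d' else 0); c,s=np.cos(p[2]),np.sin(p[2])
    return [p[0]+c*x-s*o[5],p[1]+s*x+c*o[5],o[6]]
def res(p):
    e=[]
    for o in O:
        a=proj(S[o[0]],W(p,o)); k=.5 if o[0]=='wrist' else 1
        e+= [k*(a[1]-o[1]),k*(a[0]-o[2])]
    return np.array(e)
f=least_squares(res,[.74,-.06,0.05,-.13],loss='soft_l1')
print('chest x,y,yaw,panel outer x',f.x, 'deg',np.degrees(f.x[2])); print(res(f.x).reshape(-1,2).round(1).tolist())
p=f.x
print('handle',W(p,('',0,0,'d',-.045,0,.048)),'front top mid',W(p,('',0,0,'c',-.1,0,T)))
# block fit
E
python3 fit.py
```

```text
chest x,y,yaw,panel outer x [ 0.73367286 -0.06102268  0.11075128 -0.13360115] deg 6.345580819421958
[[-1.4, -0.7], [-2.0, 2.5], [1.7, 1.0], [-2.4, -0.2], [0.0, -0.5], [1.2, 1.2], [0.5, 0.2], [0.0, -0.3], [-0.8, -0.5], [-0.0, 0.1], [-0.0, 1.4], [0.1, 0.7], [-0.3, -0.7]]
handle [np.float64(0.5561659460738556), np.float64(-0.08076257663284364), 0.048] front top mid [np.float64(0.6342855298624779), np.float64(-0.07207518438878868), 0.096]
```

```bash
python3 -m inch '-5 6 -8 8.4; -9 12 -16 16.8; -13 18 -24 25.2; -17 24 -32 33.6; -22 30 -40 42; -26 36 -48 50.4; -30 42 -56 58.8; -34 48 -64 67.2; -39 54 -72 75.6; -43 60 -78 83.7' -1 20; python3 -m inch '0 0 0 0; 0 0 0 0; 0 0 0 0'
```

```text
clock: 2.95
tool_pos: [0.5819, -0.0785, 0.1866]
eef_rot: [-0.525, 0.473, -0.474, 0.525]
contact_force: [-0.9, 0.4, -0.4]
opening: 0.115
clock: 3.25
tool_pos: [0.5827, -0.0773, 0.1871]
eef_rot: [-0.527, 0.471, -0.471, 0.528]
contact_force: [-0.1, -0.0, -0.9]
opening: 0.001
```

```bash
python3 - <<'E'
from h import *
st=r.get_state(); print(st['q'].round(2),st['tool_pos'],Ro.from_quat(st['eef_rot']).as_matrix().round(3))
s=snap('wrist','wrist1.png')
for n,z in (('drawer_handle',.048),('top_edge',.084),('drawer_floor',.022)):
    print(n,[(round(d['p'],2),np.round(d['centre']),onz(s,*d['centre'],z).round(3)) for d in r.tip_of('wrist',n)])
E
```

```text
[-0.06  0.72  0.21  1.75 -0.22  0.68 -1.2 ] [ 0.58266224 -0.07728645  0.18708361] [[ 0.113  0.001  0.994]
 [-0.994  0.001  0.113]
 [-0.    -1.     0.001]]
drawer_handle [(0.59, array([209., 254.]), array([ 0.558, -0.081,  0.048]))]
top_edge [(0.92, array([134., 251.]), array([ 0.636, -0.07 ,  0.084]))]
drawer_floor []
```

View pics/wrist1.png

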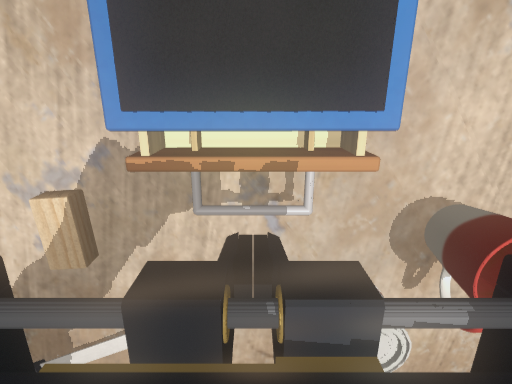

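The view is square to the chest, with the bar at row 210, columns 195–312, and the panel at row 160. The closed fingers are above the gap, so I descend.

```bash
python3 -m inch '0 25 0 0; 0 50 0 0; 0 75 0 0; 0 100 0 0; 0 120 0 0; 0 135 0 0; 0 143 0 0; 0 143 0 0'; python3 -m inch '0 0 -6 0; 0 0 -12 0; 0 0 -18 0; 0 0 -24 0; 0 0 -32 0; 0 0 -40 0; 0 0 -48 0; 0 0 -56 0'
```

```text
clock: 4.25
tool_pos: [0.5817, -0.0779, 0.043]
eef_rot: [0.527, -0.472, 0.471, -0.527]
contact_force: [-0.3, 0.9, 0.1]
opening: 0.004
clock: 5.05
tool_pos: [0.526, -0.0844, 0.044]
eef_rot: [-0.527, 0.472, -0.472, 0.527]
contact_force: [4.2, -1.1, 3.2]
opening: 0.003
```

```bash
python3 -m inch '0 0 -8 0; 0 0 -16 0; 0 0 -24 0; 0 0 -28 0; 0 0 -31 0; 0 0 -34 0; 0 0 -36 0; 0 0 -36 0'; python3 -m inch '0 0 -3 0; 0 0 -6 0; 0 0 -6 0'
```

```text
clock: 5.85
tool_pos: [0.4953, -0.0878, 0.0438]
eef_rot: [-0.525, 0.469, -0.474, 0.529]
contact_force: [8.8, 0.2, -2.9]
opening: 0.004
clock: 6.15
tool_pos: [0.4951, -0.0878, 0.0441]
eef_rot: [-0.523, 0.465, -0.476, 0.532]
contact_force: [17.2, 1.0, -9.2]
opening: 0.009
```

```bash
python3 -m inch '0 0 6 0; 0 0 14 0; 0 0 20 0; 0 0 20 0; 0 -30 20 0; 0 -75 20 0; 0 -120 20 0; 0 -160 20 0; 0 -165 20 0'; python3 - <<'E'
from h import *
st=r.get_state(); print(st['tool_pos'])
for c in ('wrist','scene','side'):
    s=snap(c,c+'2.png')
    for n,z in (('drawer_handle',.048),('top_edge',.084),('drawer_floor',.022)):
        print(c,n,[(round(d['p'],2),np.round(d['centre']),onz(s,*d['centre'],z).round(3)) for d in r.tip_of(c,n)])
E
```

```text
clock: 7.05
tool_pos: [0.5054, -0.0871, 0.2125]
eef_rot: [-0.525, 0.47, -0.474, 0.528]
contact_force: [0.6, 0.9, -0.4]
opening: 0.003
[ 0.50543249 -0.08707317  0.21250536]
wrist drawer_handle [(0.73, array([202., 253.]), array([ 0.48 , -0.09 ,  0.048]))]
wrist top_edge [(0.73, array([ 31., 250.]), array([ 0.638, -0.07 ,  0.084]))]
wrist drawer_floor [(0.57, array([145., 250.]), array([ 0.537, -0.081,  0.022]))]
scene drawer_handle [(0.73, array([203., 305.]), array([ 0.478, -0.085,  0.048]))]
scene top_edge []
scene drawer_floor [(0.85, array([198., 293.]), array([ 0.536, -0.081,  0.022]))]
side drawer_handle [(0.95, array([219., 253.]), array([ 0.484, -0.079,  0.048]))]
side top_edge [(0.58, array([190., 295.]), array([ 0.64 , -0.06 ,  0.084]))]
side drawer_floor [(0.58, array([218., 270.]), array([ 0.545, -0.075,  0.022]))]
```

View pics/wrist2.png

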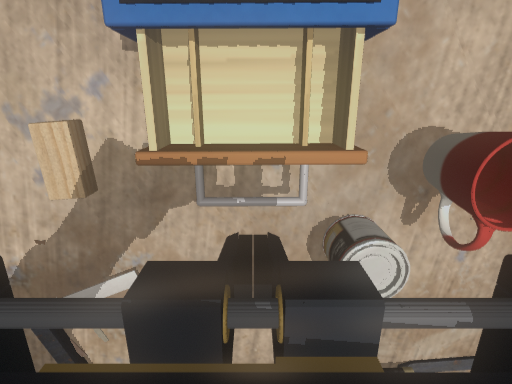

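View pics/scene2.png

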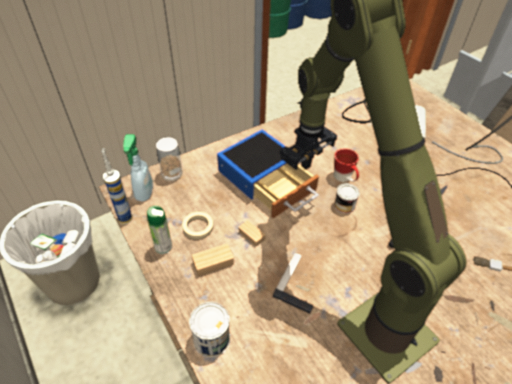

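The drawer is open about 100 mm, from floor point (0.536,-0.081) to top edge (0.637,-0.070). Next I go to the block.

```bash
python3 -m inch '-29 0 -3 -7; -58 0 -6 -14; -88 0 -8 -21; -117 0 -11 -28; -146 0 -14 -35; -175 0 -17 -42; -204 0 -20 -49; -234 0 -22 -56; -263 0 -25 -63; -292 0 -27 -70' 1; python3 -m inch '0 0 0 0; 0 0 0 0; 0 0 0 0'; python3 - <<'E'
from h import *
st=r.get_state(); print(st['tool_pos'],st['q'].round(2),Ro.from_quat(st['eef_rot']).as_matrix().round(3))
for c in ('wrist',):
    s=snap(c,c+'3.png')
    for d in r.tip_of(c,'block_mid'): print(c,round(d['p'],2),np.round(d['centre']),onz(s,*d['centre'],.021).round(3))
E
```

```text
clock: 8.65
tool_pos: [0.4452, 0.2018, 0.2087]
eef_rot: [0.702, -0.083, 0.083, -0.702]
contact_force: [-0.1, 0.2, 0.4]
opening: 0.886
clock: 8.95
tool_pos: [0.4458, 0.1993, 0.2086]
eef_rot: [0.702, -0.085, 0.085, -0.702]
contact_force: [0.4, -0.5, -0.0]
opening: 0.999
[0.44584164 0.19931051 0.20861914] [-0.46  0.57 -0.08  2.01  0.09  0.56 -0.85] [[ 0.971 -0.     0.24 ]
 [-0.24  -0.001  0.971]
 [ 0.    -1.    -0.001]]
wrist 0.88 [ 83. 259.] [0.476 0.29  0.021]
wrist 0.62 [217. 304.] [0.494 0.132 0.021]
```

View pics/wrist3.png

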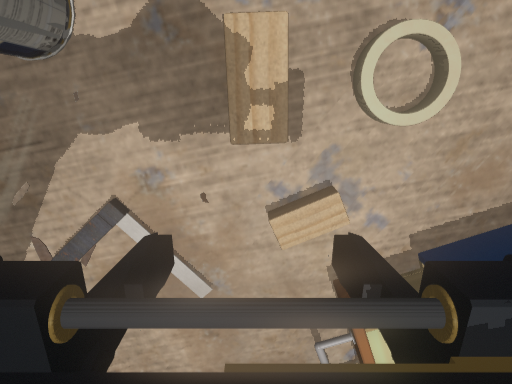

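```bash
python3 - <<'E'
from h import *
s=r.snapshot('wrist')
C=[(223.5,12.5),(288,11.5),(289.5,143),(231.5,144)]
P=np.array([onz(s,v,u,.042)[:2] for u,v in C]); print(P.round(4))
m=P.mean(0); b=(P[0]+P[1]-P[2]-P[3])/2; w=(P[1]+P[2]-P[0]-P[3])/2
print('c',m,'L',np.linalg.norm(b),np.degrees(np.arctan2(b[1],b[0])),'W',np.linalg.norm(w),np.degrees(np.arctan2(w[1],w[0])))
st=r.get_state(); R=Ro.from_quat(st['eef_rot']).as_matrix()
u=b/np.linalg.norm(b); g=np.array([*(m-.032*u),.028]); print('grip',g,'shift mm',(R.T@(g-st['tool_pos'])*1000).round(1))
print((s['frame'][10:150:10,256]).tolist())
E
```

```text
[[0.4585 0.3548]
 [0.5154 0.3417]
 [0.4928 0.2251]
 [0.4346 0.2383]]
c [0.47532178 0.28998025] L 0.11882963283459338 78.71927683982145 W 0.059055965925836146 -12.94219025608836
grip [0.46906206 0.25859847 0.028     ] shift mm [  8.3 180.7  63.1]
[[163, 143, 121], [183, 158, 124], [180, 155, 121], [180, 154, 120], [185, 160, 126], [184, 159, 125], [184, 159, 126], [177, 152, 119], [126, 106, 80], [123, 103, 79], [183, 155, 119], [173, 145, 110], [122, 101, 76], [123, 101, 75]]
```

The block measures 119 × 59 mm, so it is the larger one; its centre is (0.475,0.290) and yaw 78°. I grip it 28 mm from its near end.

```bash
python3 -m inch '4 25 20 -1; 8 55 45 -1.5; 8 85 63 -1.5; 8 110 63 -1.5; 8 135 63 -1.5; 8 155 63 -1.5; 8 170 63 -1.5; 8 178 63 -1.5; 8 181 63 -1.5; 8 181 63 -1.5'; python3 -m inch '0 0 0 0; 0 0 0 0; 0 0 0 0; 0 0 0 0; 0 0 0 0; 0 0 0 0' -1 8;  python3 - <<'E'
from h import *
snap('wrist','wrist4.png')
E
```

```text
clock: 10.1
tool_pos: [0.4686, 0.26, 0.0279]
eef_rot: [-0.703, 0.075, -0.075, 0.703]
contact_force: [-0.2, -0.1, -0.1]
opening: 0.996
clock: 10.7
tool_pos: [0.4675, 0.2602, 0.0281]
eef_rot: [0.703, -0.075, 0.075, -0.703]
contact_force: [-2.7, -0.4, 6.3]
opening: 0.68
```

View pics/wrist4.png

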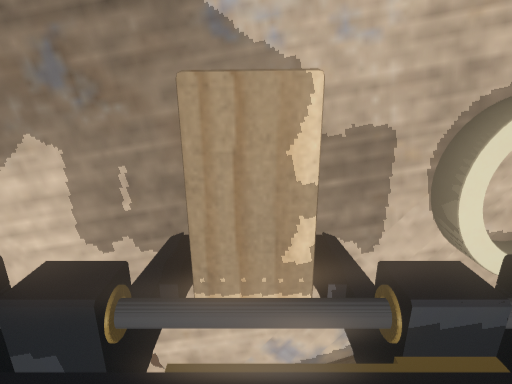

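```bash
python3 -m inch '0 -4 1 0; 0 -8 3 0; 0 -12 5 0; 0 -16 8 0; 0 -20 10 0; 0 -20 10 0' - 8;  python3 - <<'E'
from h import *
snap('wrist','wrist5.png')
s=snap('side','side5.png'); cv2.imwrite('pics/s5.png',cv2.resize(cv2.imread('pics/side5.png')[110:230,140:300],(800,600),interpolation=cv2.INTER_CUBIC))
E
```

```text
clock: 11.35
tool_pos: [0.471, 0.2707, 0.0483]
eef_rot: [-0.703, 0.075, -0.075, 0.704]
contact_force: [-0.5, 0.4, -2.8]
opening: 0.679
```

View pics/s5.png

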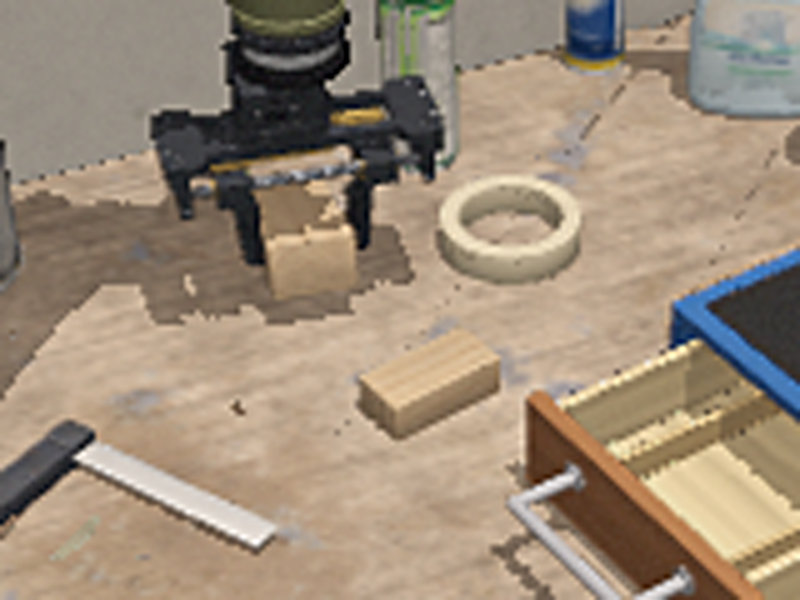

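View pics/wrist5.png

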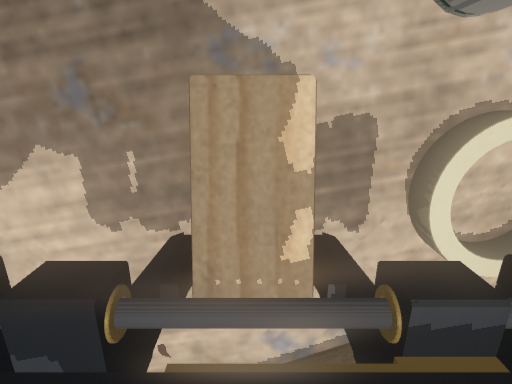

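```bash
python3 -m inch '0 -4 3 0; 0 -8 6 0; 0 -12 10 0; 0 -16 13 0; 0 -22 17 0; 0 -22 17 0' - 8;  python3 - <<'E'
from h import *
s=snap('wrist','wrist6.png'); print(s['intrinsics'][0,0], r.get_state()['contact_force'])
E
```

```text
clock: 12.05
tool_pos: [0.4746, 0.2877, 0.0706]
eef_rot: [-0.702, 0.074, -0.075, 0.704]
contact_force: [0.3, 0.6, -3.7]
opening: 0.679
295.72698240518804 [-0.43608433  0.08320702 -3.38718798]
```

View pics/wrist6.png

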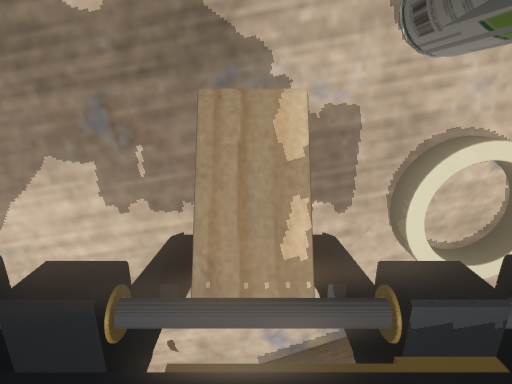

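```bash
cat > tilt.py <<'E'
from h import *
import sys
# args: uL uR v of far top edge
uL,uR,v=map(float,sys.argv[1:4]); s=r.snapshot('wrist'); st=r.get_state()
f=s['intrinsics'][0,0]; 
c,d1=ray(s,v,uL); _,d2=ray(s,v,uR)
# scale by depth so that separation=.06
K=np.linalg.inv(s['intrinsics']); a=K@[uL,v,1.]; b=K@[uR,v,1.]
Z=.06/np.linalg.norm(a-b); X=s['R'].T@(Z*(a+b)/2-s['t'])
R=Ro.from_quat(st['eef_rot']).as_matrix(); e=R.T@(X-st['tool_pos'])*1000
print('far top edge mid',X.round(4),'rel tool mm',e.round(1))
E
python3 tilt.py 198 308.5 88.5
```

```text
far top edge mid [0.4939 0.37   0.0388] rel tool mm [ 1.7 31.2 85.7]
```

```bash
python3 -m inch '0 -2 3 0; 0 -5 6 0; 0 -5 6 0' - 8; python3 -m inch '0 0 0 0; 0 0 0 0; 0 0 0 0' -1 50; python3 -m inch '0 -10 0 0; 0 -25 0 0; 0 -45 0 0; 0 -70 0 0; 0 -100 0 0; 0 -100 0 0'; python3 - <<'E'
from h import *
s=snap('wrist','wrist7.png')
s=snap('side','side7.png'); cv2.imwrite('pics/s7.png',cv2.resize(cv2.imread('pics/side7.png')[70:220,150:350],(800,600),interpolation=cv2.INTER_CUBIC))
E
```

```text
clock: 12.45
tool_pos: [0.4756, 0.2932, 0.0751]
eef_rot: [-0.703, 0.075, -0.075, 0.704]
contact_force: [-0.5, 0.6, -4.1]
opening: 0.678
clock: 12.75
tool_pos: [0.4752, 0.2921, 0.0746]
eef_rot: [0.703, -0.075, 0.075, -0.703]
contact_force: [-0.1, 0.3, -3.6]
opening: 0.676
clock: 13.35
tool_pos: [0.4775, 0.2937, 0.1788]
eef_rot: [-0.701, 0.073, -0.078, 0.705]
contact_force: [1.2, -0.2, -3.6]
opening: 0.676
```

View pics/wrist7.png

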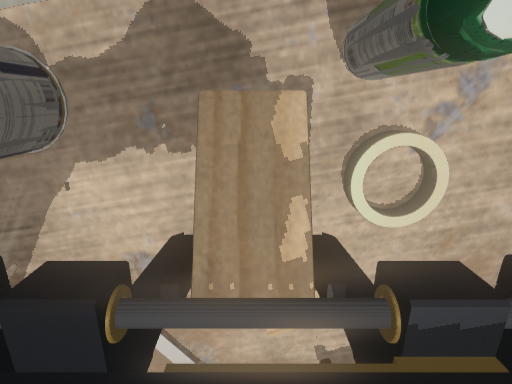

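View pics/s7.png

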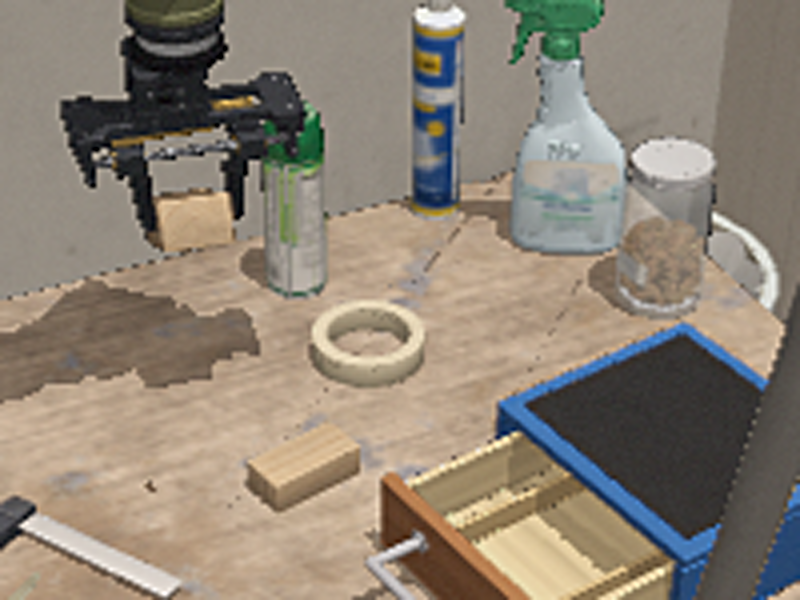

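```bash
python3 tilt.py 199 308 91.5; python3 -c "
from h import *
st=r.get_state();R=Ro.from_quat(st['eef_rot']).as_matrix();print(st['tool_pos'],R.round(3),st['q'].round(2))"
```

```text
far top edge mid [0.4948 0.3737 0.1419] rel tool mm [ 2.3 32.3 84.3]
[0.47471257 0.2917983  0.1742716 ] [[ 0.977 -0.001  0.211]
 [-0.211 -0.001  0.977]
 [-0.001 -1.    -0.001]] [-0.59  0.7  -0.07  1.85  0.08  0.6  -0.92]
```

Tilt is about 29.5° and locked. Next I carry the block over to the drawer.

```bash
python3 -m inch '10 0 -25 5; 22 0 -58 12; 35 0 -96 19; 48 0 -134 27; 62 0 -172 35; 76 0 -210 43; 90 0 -248 51; 104 0 -286 58; 117 0 -324 65; 130 0 -356 71.4'; python3 -m inch '0 0 0 0; 0 0 0 0; 0 0 0 0; 0 0 0 0'; python3 - <<'E'
from h import *
s=snap('wrist','wrist8.png')
st=r.get_state();R=Ro.from_quat(st['eef_rot']).as_matrix();print(st['tool_pos'],R.round(3),np.degrees(np.arctan2(R[1,2],R[0,2])))
for n,z in (('drawer_handle',.048),('top_edge',.084),('drawer_floor',.022)):
        print(n,[(round(d['p'],2),np.round(d['centre']),onz(s,*d['centre'],z).round(3)) for d in r.tip_of('wrist',n)])
E
```

```text
clock: 14.5
tool_pos: [0.5257, -0.0855, 0.1733]
eef_rot: [0.527, -0.474, 0.472, -0.525]
contact_force: [0.9, 1.1, -3.7]
opening: 0.677
clock: 14.9
tool_pos: [0.5267, -0.0814, 0.1741]
eef_rot: [0.528, -0.471, 0.47, -0.528]
contact_force: [0.8, 0.1, -3.1]
opening: 0.677
[ 0.52683891 -0.08156861  0.1743295 ] [[ 0.114 -0.001  0.993]
 [-0.993  0.001  0.114]
 [-0.001 -1.    -0.001]] 6.55477092687282
drawer_handle []
top_edge [(0.75, array([ 51., 256.]), array([ 0.639, -0.07 ,  0.084]))]
drawer_floor []
```

View pics/wrist8.png

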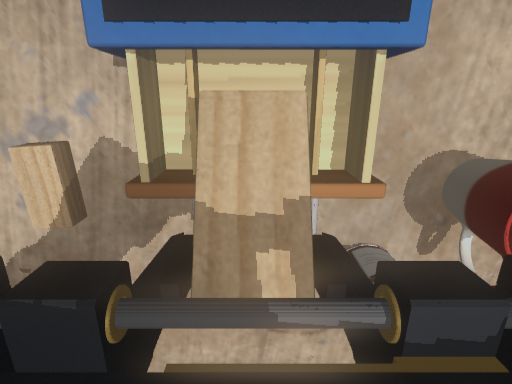

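```bash
python3 -m inch '2 10 8 0; 2 22 15 0; 2 36 17 0; 2 50 17 0; 2 60 17 0; 2 65 17 0; 2 65 17 0; 2 65 17 0'; python3 - <<'E'
from h import *
s=snap('wrist','wrist9.png')
s=snap('side','side9.png'); cv2.imwrite('pics/s9.png',cv2.resize(cv2.imread('pics/side9.png')[120:240,220:380],(800,600),interpolation=cv2.INTER_CUBIC))
E
python3 tilt.py 199 307 91
```

```text
clock: 15.9
tool_pos: [0.5444, -0.0833, 0.1099]
eef_rot: [-0.527, 0.471, -0.471, 0.527]
contact_force: [0.0, -0.9, -3.7]
opening: 0.68
far top edge mid [ 0.6288 -0.0739  0.0753] rel tool mm [-0.  35.1 84.6]
```

View pics/wrist9.png

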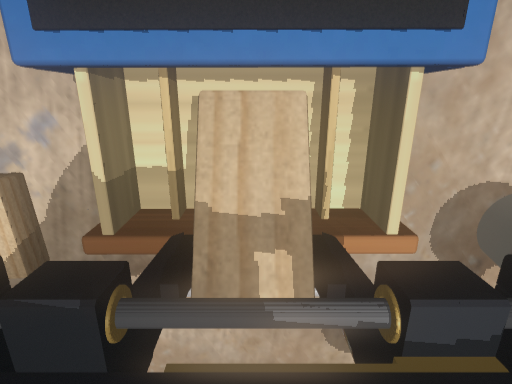

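View pics/s9.png

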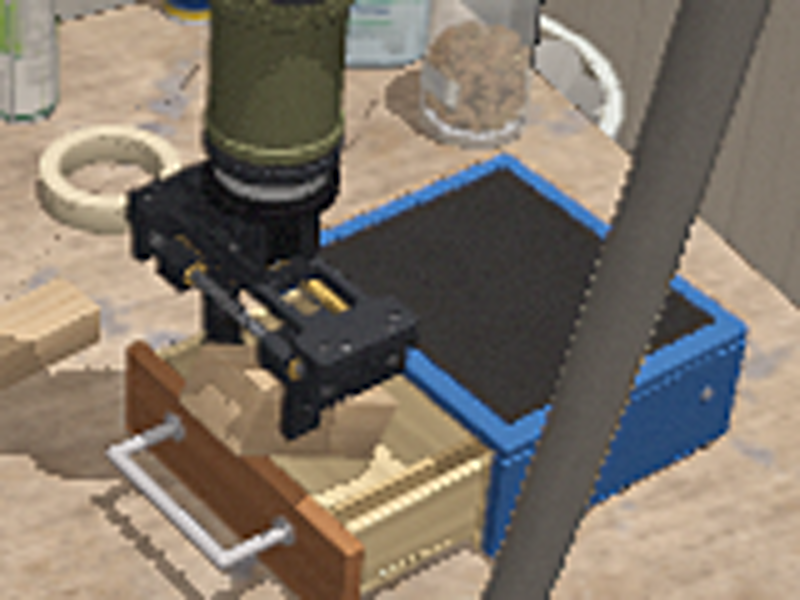

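```bash
python3 -m inch '0 1 5 0; 0 3 10 0; 0 5 15 0; 0 8 20 0; 0 10 25 0; 0 12 30 0; 0 13 34 0; 0 14 38 0; 0 15 41 0; 0 15 41 0'; python3 - <<'E'
from h import *
s=snap('wrist','wrist10.png')
s=snap('side','side10.png'); cv2.imwrite('pics/s10.png',cv2.resize(cv2.imread('pics/side10.png')[120:240,220:380],(800,600),interpolation=cv2.INTER_CUBIC))
E
```

```text
clock: 17.05
tool_pos: [0.5855, -0.0785, 0.0947]
eef_rot: [-0.527, 0.471, -0.471, 0.527]
contact_force: [0.2, 0.7, -3.3]
opening: 0.674
```

View pics/wrist10.png

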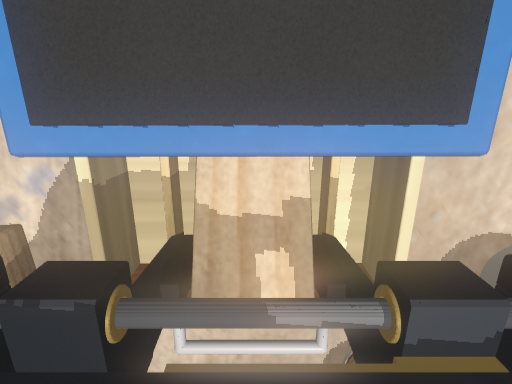

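View pics/s10.png

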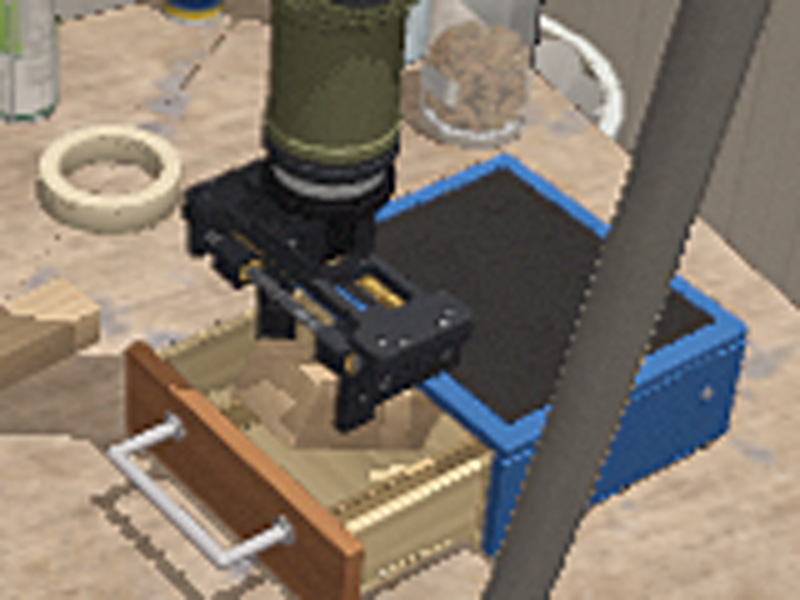

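```bash
python3 -m inch '0 1 0 0; 0 2 0 0; 0 3 0 0; 0 3 0 0'; python3 -m inch '0 1 0 0; 0 2 0 0; 0 2 0 0';  python3 -m inch '0 0 0 0; 0 0 0 0' -1 10
```

```text
clock: 17.55
tool_pos: [0.5848, -0.0787, 0.0916]
eef_rot: [0.527, -0.471, 0.471, -0.527]
contact_force: [0.6, 1.4, -3.1]
opening: 0.674
clock: 17.85
tool_pos: [0.585, -0.0787, 0.0903]
eef_rot: [-0.527, 0.471, -0.471, 0.527]
contact_force: [-3.2, 0.4, 4.5]
opening: 0.678
clock: 18.05
tool_pos: [0.5848, -0.0788, 0.0899]
eef_rot: [0.527, -0.471, 0.471, -0.527]
contact_force: [-3.8, -0.2, 1.6]
opening: 0.679
```

```bash
python3 -m inch '0 3 0 0; 0 6 0 0; 0 9 -1 0; 0 12 -1 0; 0 12 -1 0' - 8; python3 -c "
from h import *
snap('wrist','wrist11.png')"
```

```text
clock: 18.55
tool_pos: [0.584, -0.0788, 0.0772]
eef_rot: [0.527, -0.471, 0.471, -0.527]
contact_force: [-1.8, -0.3, -1.3]
opening: 0.677
```

View pics/wrist11.png

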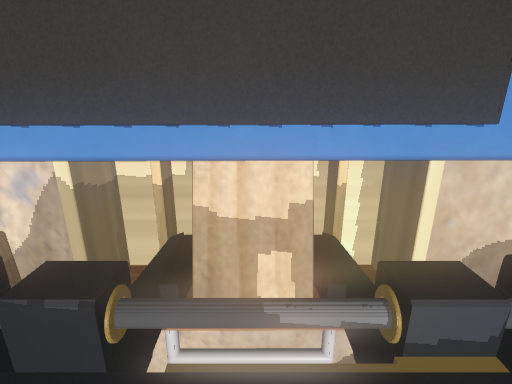

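```bash
python3 -m inch '0 3 0 0; 0 6 0 0; 0 9 0 0; 0 12 0 0; 0 15 -1 0; 0 18 -1 0; 0 20 -1 0; 0 20 -1 0'; python3 -m inch '0 2 0 0; 0 4 0 0; 0 5 0 0; 0 5 0 0';python3 -c "
from h import *
snap('wrist','wrist12.png')
s=snap('side','side12.png'); cv2.imwrite('pics/s12.png',cv2.resize(cv2.imread('pics/side12.png')[120:240,220:380],(800,600),interpolation=cv2.INTER_CUBIC))"
```

```text
clock: 19.4
tool_pos: [0.5829, -0.0788, 0.0573]
eef_rot: [0.527, -0.471, 0.471, -0.527]
contact_force: [-1.7, 1.0, -1.8]
opening: 0.678
clock: 19.8
tool_pos: [0.5829, -0.0789, 0.0526]
eef_rot: [0.527, -0.471, 0.471, -0.527]
contact_force: [-1.1, 0.2, -1.5]
opening: 0.679
```

View pics/wrist12.png

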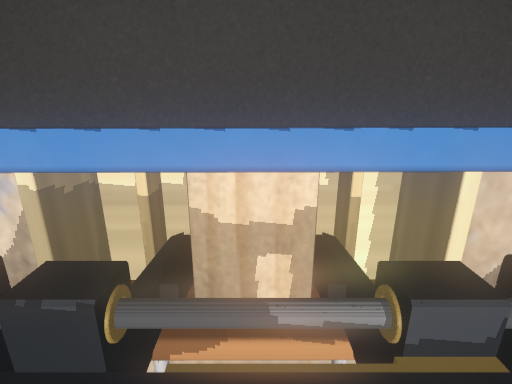

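View pics/s12.png

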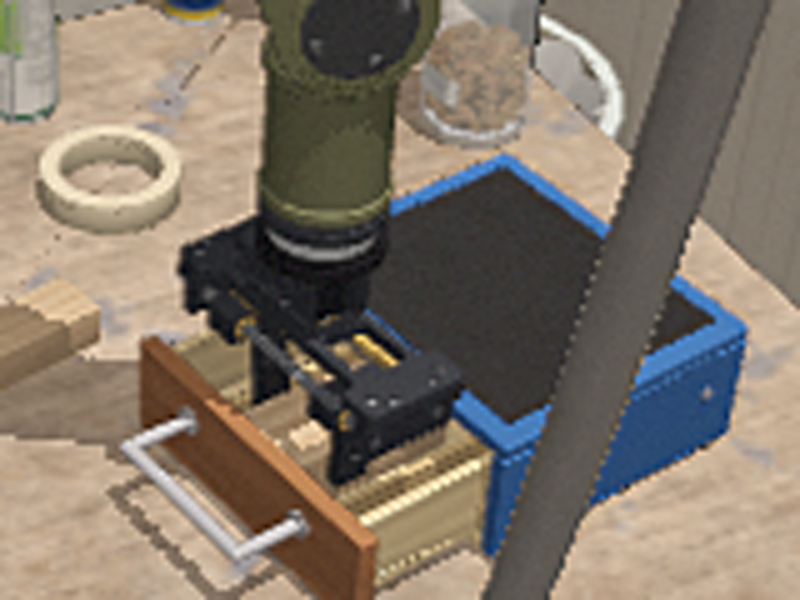

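```bash
python3 -m inch '0 1 0 0; 0 2 0 0; 0 2 0 0'; python3 -m inch '0 1 0 0; 0 2 0 0; 0 2 0 0'
```

```text
clock: 20.2
tool_pos: [0.5837, -0.0788, 0.0516]
eef_rot: [-0.527, 0.471, -0.472, 0.528]
contact_force: [-1.4, 0.5, 4.7]
opening: 0.681
clock: 20.5
tool_pos: [0.5847, -0.0787, 0.0506]
eef_rot: [-0.526, 0.47, -0.472, 0.528]
contact_force: [-2.0, 0.6, 11.3]
opening: 0.679
```

```bash
python3 -m inch '0 -2 0 0; 0 -3 0 0; 0 -3 0 0'; python3 -m inch '0 0 0 0; 0 0 0 0; 0 0 0 0' 0.74; python3 -m inch '0 -5 0 0; 0 -12 0 0; 0 -25 0 0; 0 -45 0 0; 0 -70 0 0; 0 -100 0 0; 0 -130 0 0; 0 -130 0 0'; python3 -c "
from h import *
snap('wrist','wrist13.png')
s=snap('side','side13.png'); cv2.imwrite('pics/s13.png',cv2.resize(cv2.imread('pics/side13.png')[120:240,220:380],(800,600),interpolation=cv2.INTER_CUBIC))"
```

```text
clock: 20.8
tool_pos: [0.5833, -0.0787, 0.0516]
eef_rot: [-0.527, 0.471, -0.471, 0.527]
contact_force: [-0.8, -0.6, -3.1]
opening: 0.677
clock: 21.1
tool_pos: [0.5832, -0.0789, 0.0518]
eef_rot: [-0.527, 0.471, -0.471, 0.527]
contact_force: [-0.3, -0.3, -0.5]
opening: 0.869
clock: 21.9
tool_pos: [0.5858, -0.0796, 0.1868]
eef_rot: [-0.525, 0.469, -0.474, 0.529]
contact_force: [0.6, -0.4, 0.7]
opening: 0.869
```

View pics/wrist13.png

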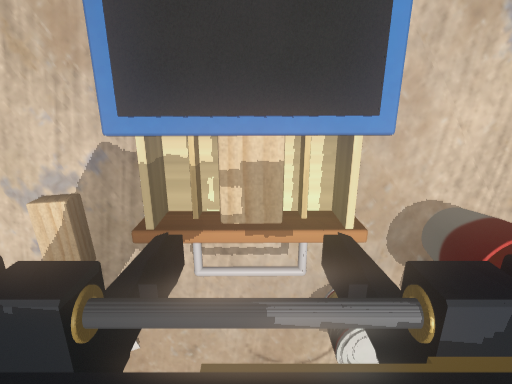

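View pics/s13.png

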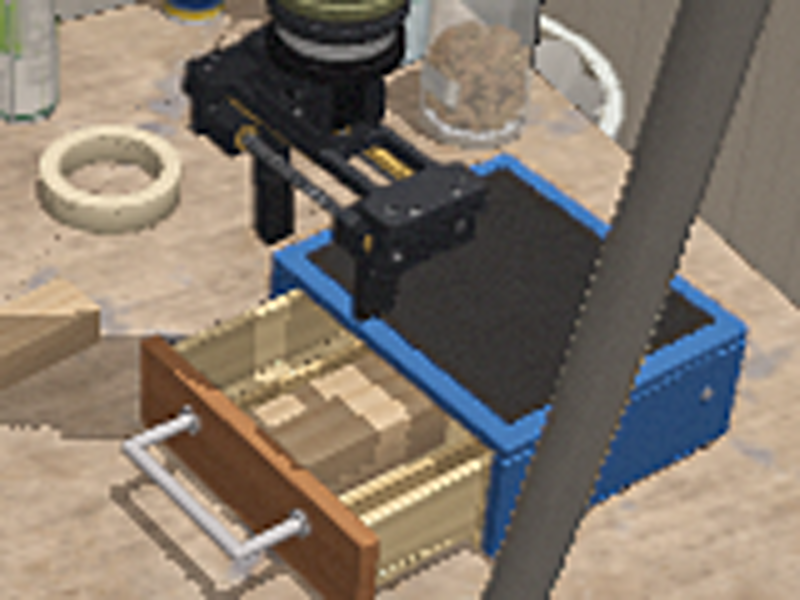

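The block lies flat in the channel between the ribs (wrist columns 218–284, ribs at 195 and 305). Now I push the drawer shut from in front of the bar.

```bash
python3 -m inch '0 0 -20 0; 0 0 -45 0; 0 0 -70 0; 0 0 -95 0; 0 0 -115 0; 0 0 -128 0; 0 0 -128 0; 0 0 -128 0' -1 20; python3 -c "
from h import *
snap('wrist','wrist14.png')
s=r.snapshot('wrist')
print([(round(d['p'],2),np.round(d['centre']),onz(s,*d['centre'],.048).round(3)) for d in r.tip_of('wrist','drawer_handle')])"
```

```text
clock: 22.8
tool_pos: [0.456, -0.093, 0.1813]
eef_rot: [0.527, -0.471, 0.471, -0.527]
contact_force: [0.8, -0.6, 0.8]
opening: 0.166
[(0.58, array([148., 255.]), array([ 0.494, -0.091,  0.048]))]
```

View pics/wrist14.png

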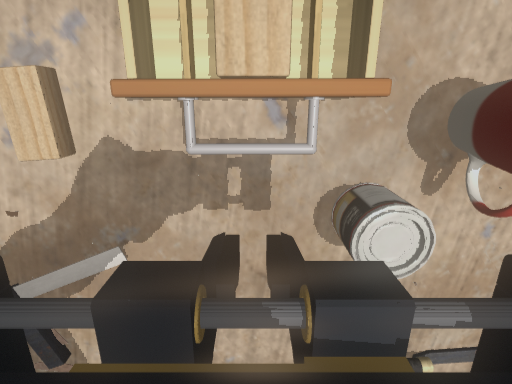

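```bash
python3 -m inch '2 25 0 0; 2 55 0 0; 2 85 0 0; 2 110 0 0; 2 130 0 0; 2 138 0 0; 2 138 0 0'; python3 -m inch '0 0 8 0; 0 0 16 0; 0 0 24 0; 0 0 32 0; 0 0 40 0; 0 0 48 0; 0 0 56 0; 0 0 64 0; 0 0 72 0; 0 0 80 0'
```

```text
clock: 23.65
tool_pos: [0.456, -0.095, 0.0428]
eef_rot: [0.527, -0.472, 0.471, -0.527]
contact_force: [-0.3, 0.3, 0.2]
opening: 0.004
clock: 24.65
tool_pos: [0.5361, -0.086, 0.0437]
eef_rot: [-0.527, 0.471, -0.471, 0.527]
contact_force: [-3.7, -0.1, 2.7]
opening: 0.003
```

```bash
python3 -m inch '0 0 6 0; 0 0 12 0; 0 0 17 0; 0 0 21 0; 0 0 24 0; 0 0 27 0; 0 0 29 0; 0 0 29 0'; python3 -m inch '0 0 3 0; 0 0 6 0; 0 0 6 0'
```

```text
clock: 25.45
tool_pos: [0.5645, -0.0828, 0.0437]
eef_rot: [-0.527, 0.471, -0.471, 0.527]
contact_force: [-2.4, 0.1, 2.0]
opening: 0.008
clock: 25.75
tool_pos: [0.5648, -0.0828, 0.0435]
eef_rot: [0.529, -0.475, 0.469, -0.524]
contact_force: [-11.6, -0.8, 10.3]
opening: 0.006
```

```bash
python3 -m inch '0 0 3 0; 0 0 4 0; 0 0 4 0'; python3 -m inch '0 0 -6 0; 0 0 -16 0; 0 0 -36 0; 0 0 -60 0; 0 -30 -75 0; 0 -75 -75 0; 0 -120 -75 0; 0 -160 -75 0; 0 -160 -75 0'; python3 - <<'E'
from h import *
for c in ('wrist','scene','side'):
    s=snap(c,c+'15.png')
    for n,z in (('drawer_handle',.048),('dye_tin',0),('mug',0),('tape',0),('spray_can',0)):
        print(c,n,[(round(d['p'],2),np.round(d['centre']),onz(s,*d['centre'],z).round(3)) for d in r.tip_of(c,n)[:1]])
cv2.imwrite('pics/s15.png',cv2.resize(cv2.imread('pics/side15.png')[120:240,220:380],(800,600),interpolation=cv2.INTER_CUBIC))
E
```

```text
clock: 26.05
tool_pos: [0.5649, -0.0827, 0.0435]
eef_rot: [0.531, -0.477, 0.467, -0.523]
contact_force: [-18.0, -0.4, 16.9]
opening: 0.005
clock: 26.95
tool_pos: [0.5042, -0.0913, 0.2087]
eef_rot: [-0.524, 0.467, -0.475, 0.53]
contact_force: [1.6, 0.1, -0.6]
opening: 0.004
wrist drawer_handle [(0.62, array([102., 248.]), array([ 0.583, -0.078,  0.048]))]
wrist dye_tin [(0.94, array([244., 349.]), array([ 0.423, -0.227,  0.   ]))]
wrist mug [(0.68, array([176., 440.]), array([ 0.523, -0.318,  0.   ]))]
wrist tape []
wrist spray_can []
scene drawer_handle [(0.79, array([188., 287.]), array([ 0.568, -0.077,  0.048]))]
scene dye_tin [(0.89, array([205., 344.]), array([ 0.42 , -0.227,  0.   ]))]
scene mug [(0.87, array([181., 343.]), array([ 0.512, -0.305,  0.   ]))]
scene tape [(0.7, array([225., 197.]), array([0.633, 0.257, 0.   ]))]
scene spray_can [(0.74, array([246., 166.]), array([0.612, 0.384, 0.   ]))]
side drawer_handle [(0.75, array([207., 276.]), array([ 0.573, -0.065,  0.048]))]
side dye_tin [(0.87, array([272., 259.]), array([ 0.422, -0.229,  0.   ]))]
side mug [(0.93, array([282., 310.]), array([ 0.528, -0.324,  0.   ]))]
side tape [(0.6, array([161., 239.]), array([0.61 , 0.251, 0.   ]))]
side spray_can [(0.9, array([139., 224.]), array([0.624, 0.402, 0.   ]))]
```

View pics/wrist15.png

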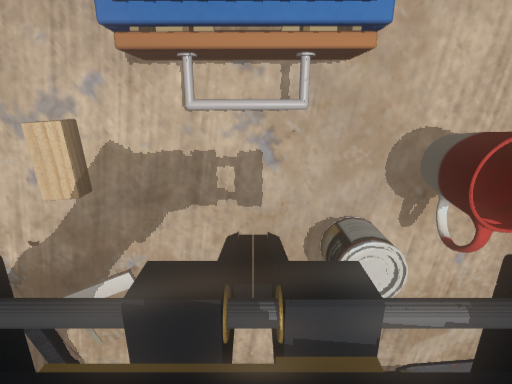

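View pics/s15.png

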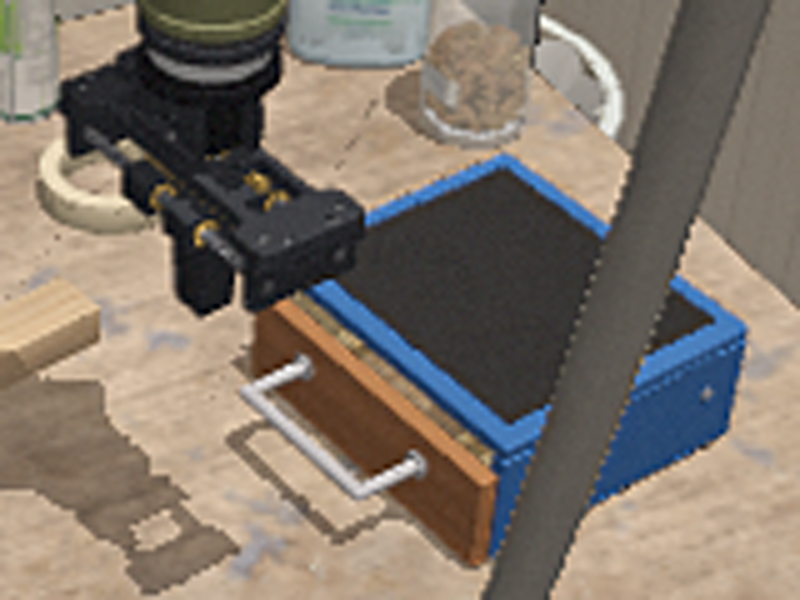

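```bash
python3 - <<'E'
from h import *
s=r.snapshot('wrist')
print([onz(s,104,u,.048).round(4) for u in (186,307)])
for v in (33,40,48): print(v,onz(s,v,245,.074).round(4))
print('blue lower',onz(s,26,245,.084).round(4))
a=cv2.imread('pics/scene15.png')[130:220,205:315]; b=cv2.imread('pics/wrist15.png')[0:115,90:400]
cv2.imwrite('pics/c15.png',np.vstack([cv2.resize(a,(800,300)),cv2.resize(b,(800,297))]))
E
```

```text
[array([ 0.5679, -0.0185,  0.048 ]), array([ 0.5808, -0.1331,  0.048 ])]
33 [ 0.6296 -0.0692  0.074 ]
40 [ 0.6245 -0.0697  0.074 ]
48 [ 0.6186 -0.0703  0.074 ]
blue lower [ 0.6326 -0.0691  0.084 ]
```

View pics/c15.png

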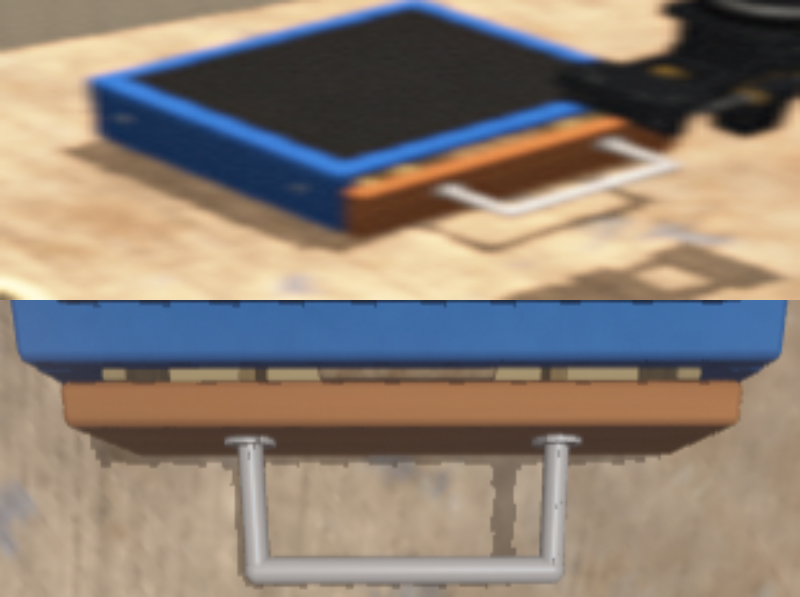

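```bash
python3 -c "
from plant import r
print(r.get_state()['clock'], r.finish_job())"
```

```text
the job is handed in; nothing more can be done
27.9 None
```

The larger wooden block is lying flat in the drawer, lengthwise between the ribs, and the drawer is shut. I handed the job in at 27.9 s.

**What I did:**
- I hooked the handle and pulled the drawer to its stop.
- I gripped the block near one end and tipped it to about 30° against the bench. I then fed its leading end under the chest's top and lowered it until it touched the drawer floor.
- I laid it flat, let go and pushed the drawer in until the pushing force rose to 18 N with no more movement.

**What my last checks showed:**
- **Block:** before I shut the drawer, the wrist and side views showed it flat, with room on both sides.
- **Drawer:** the front panel looks flush with the chest's front. The wrist picture left an apparent gap of about 2 mm and the travel worked out at about 98.5 mm of 100. Both are within measuring error, but neither proves the last millimetre.
- **Bystanders:** all four came out within about 20 mm of where they were first seen. The cameras disagree by about as much, and I did not see the arm touch any of them.

**Two things did not go as planned:**
- While I laid the block down, friction pushed the drawer in by about 7 mm from its stop.
- On release I set the gripper wider than I meant to, so the fingers may have brushed the ribs. The pictures afterwards showed nothing disturbed.

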